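Mount the bench-pin holder on its ball and latch it

ROBOT

A 6-joint arm with a two-finger parallel gripper is mounted at the origin on the work surface. World frame = base frame: x ahead of the robot, y to its left, z up, the work surface at z = 0. Lengths are in m, angles in rad, forces in N, time in s.
With the tool pointing down it reaches from about 0.35 to 0.8 m from the base axis. Payload 7.3 kg.
Tool frame: the origin (TCP) lies between the finger pads; the fingertips stand 25 mm ahead of it and the grasp point (between the pads) lies 6 mm ahead of it (r.tip_extent is the distance from the TCP to the fingertips, in m); z points along the fingers, y is the line along which they close (so a half turn about z gives the same grasp; the last joint's range is limited). The gripper opens to 85 mm and grips with 20 to 120 N. Pads are 22 mm wide; open, the fingers measure 114 mm over their backs; the gripper's body (76 mm by 85 mm) begins 54 mm behind the grasp point. The pads swing forward as they close: fully open they stand 13 mm farther back than shut.
Start: joints at [-1.304, 0.342, 1.524, -0, 1.275, -0.146], TCP at [0.211, -0.481, 0.256] pointing down, gripper open.
Joint ranges: [-2.53, 2.53], [-0.77, 2.02], [0.04, 2.7], [-1, 4.14], [0.28, 2.66], [-3.11, 3.11]. Speed limits (rad/s): [2.57, 2.57, 3.14, 3.14, 3.14, 3.14].

INTERFACE

Orientations are given as a unit quaternion [x, y, z, w].
In Python, from workcell import r, command_gripper, optics gives the robot as it stands. The module is installed in compiled form; this text tells all that it offers. Calls block until the motion is done:
- r.reach(position, orientation): joint-space move of the TCP to a pose.
- r.move_straight(position, orientation=None, speed=0.15, max_force=None): straight line of the TCP; orientation=None keeps the orientation; speed is the mean speed in m/s. With max_force (N) it stops when the force on the tool has changed by that much, and returns True; else False.
- r.movej(angles): joint-space move.
- command_gripper(opening, force=None): finger opening in m; force is the grip in N (None keeps the last); returns when the fingers have stopped.
- r.hold(seconds).
- r.solve_ik(position, orientation): joint angles nearest the present ones, or None.
- r.read_state(): the state.
- optics.get_image(name): name is "side" or "top"; returns (picture, depth): 400x640x3 uint8, red, green, blue; 400x640 float32, m along the optical axis (not along the pixel's ray), 0 where there is no reading.
- optics.camera_model(name): a dict with "K" (3x3 intrinsics, pixels), "R" (3x3) and "t" (3): a world point X has camera coordinates R X + t. Camera axes: x right, y down, z forward; pixel columns grow to the right and rows downward; lengths in m; the calibration is good to about 2 mm. A picture is of the moment at which its call begins. camera_model takes no time and is no camera call.
A pose or a line that the arm cannot do raises r.PlanningError and nothing moves.
- r.finish_job(): hands the job in; it is judged then, once.
The state is a dict: "time_s": time; "joint_positions": joint angles; "dq": joint speeds; "tau": joint torques, N m; "eef_pos": TCP position; "eef_rot": TCP orientation; "contact_force": force on the tool from outside, world axes, zero at the start; "torque": the same for the moment, N m; "grip_width": finger opening in m; "grip_force": force on a finger pad.
Only numpy, scipy, OpenCV 4.12 (cv2) and the standard library are available. Lean on these libraries where they do the work, as an engineer would, in place of code of your own. Each camera call takes 0.05 s, during which the arm holds its last target. There are 200 camera calls.

TASK

Pick up the bench-pin holder (the metal block with the notched wooden pin at one end and a raised latch lever on top), lower it gently, not dropping it, over the stand with the large ball so that the ball goes fully into the socket in the block's underside and the block sits flat on the stand's disc. Then, once it is seated, press the latch lever all the way down and leave everything standing there. The stand with the small ball and the flat-headed stake are not for it.

Things in the scene. Friction and masses are not known exactly. Their poses are not given: they have to be found in the camera images.
- head_grip (a point): Grip centre of the loose holder (0.5 kg): block 124 (x) x 56 (y) x 48 mm high, gripped across its 56 mm width. On the socket's axis, mid-length and mid-width, 30 mm above the underside. Socket: round hole in the underside, 42 mm across, 4 mm chamfer, 40 deep. z up, +x to the latch end, -x to the wooden pin (sticks out 40). Lever pivot 18 mm to +x, 23.5 up; raised lever leans to +x, tops out 50 up.
- ball_center (a point): Centre of the large steel ball, 34 mm across, on a neck in the middle of a fixed flat disc 120 mm across, 12 thick. It is 20 mm above the disc's top, 32 above the bench. With the holder seated (underside on the disc, any heading) its grip centre is 10 mm above this point. Bystanders on like discs: an 18 mm ball, a flat mushroom-headed stake.
- latch (a joint): Angle of the latch lever on top of the holder: 0 = raised 0.6 rad above level, 0.6 = fully down, level, on its stop. Starts at 0 to 0.12. Stiff, no spring: it stays where it is left; pressing its end takes about 2 to 3 N.
- latch_pad (a point): Middle of the top face of the lever's end pad (14 x 36 x 8 mm thick), 37 mm from the pivot; press here straight down. Lever fully down: the point is 27.5 mm above the grip centre and 55 mm to its +x side; fully raised: 20 mm higher and 9 mm nearer the middle. Its axes match the holder's when raised and turn with the lever.
There are look-alikes about, which are no part of the job. What is shaped like the part that bears head_grip but yellow is not meant.

How it is judged:
On the way:
1. the holder sits on the large ball with its latch lever still raised (horizontal distance between head_grip and ball_center below 0.01 m and z of head_grip in the frame of ball_center between 0.004 and 0.015 m and angle between head_grip's own z axis and vertical below 0.17 rad and value of joint latch below 0.3 rad), for 0.2 s.
At the end, for the whole second after the job is handed in: The holder is on the large ball: socket axis within 10 mm of the ball's centre, grip centre 4 to 15 mm above it (flat on the disc, nominally 10), tilted less than 0.17 rad, and the latch lever pressed to more than 0.5 of its 0.6 rad; all at rest and let go (horizontal distance between head_grip and ball_center below 0.01 m and z of head_grip in the frame of ball_center between 0.004 and 0.015 m and angle between head_grip's own z axis and vertical below 0.17 rad and value of joint latch above 0.5 rad); the robot touches nothing.
It fails at once if the holder is dropped or slammed onto the ball (faster than 0.5 m/s close above it) (horizontal distance between head_grip and ball_center below 0.04 m and z of head_grip in the frame of ball_center below 0.06 m and linear speed of head above 0.5 m/s).
It also fails if it takes over 48 s, if anything falls off the work surface, if the arm or the gripper's body presses on something with over 40 N, if the wrist force passes 120 N, or if a joint passes its speed limit or range.

## Working session

There is one attempt and no reset: what is moved stays moved. The work goes in short steps, each a Python script; the robot and the scene stay as the last script left them, time stands still between calls to the robot, and variables do not carry over. Pictures are saved under pics/ and viewed, at most 10 in all, crops included, and the job is handed in when it is done.

```bash
mkdir -p pics; ls
python3 - <<'E'
from workcell import r, optics
import cv2, numpy as np
for n in("side","top"):
    im,d=optics.get_image(n); cv2.imwrite(f"pics/{n}0.png",im[:,:,::-1]); np.savez(f"{n}0.npz",im=im,d=d)
    m=optics.camera_model(n); print(n,m["K"].round(1).tolist(),"C",(-m["R"].T@m["t"]).round(3),m["R"][2].round(2),(d>0).mean())
print(r.read_state()["time_s"],r.read_state()["eef_rot"],r.tip_extent)
E
```

```text
pics
side [[464.8, 0.0, 325.1], [0.0, 464.8, 202.3], [0.0, 0.0, 1.0]] C [-0.279  0.831  0.969] [ 0.52 -0.59 -0.61] 0.99610546875
top [[391.3, 0.0, 317.2], [0.0, 391.3, 202.7], [0.0, 0.0, 1.0]] C [ 0.411 -0.03   1.287] [ 0.05 -0.   -1.  ] 0.99606640625
0.1 [ 9.78776090e-01  2.04931317e-01 -3.69534485e-05 -7.21440047e-04] 0.025
```

View pics/side0.png

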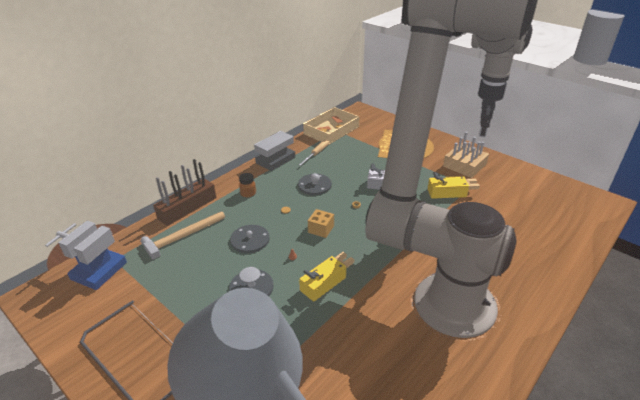

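View pics/top0.png

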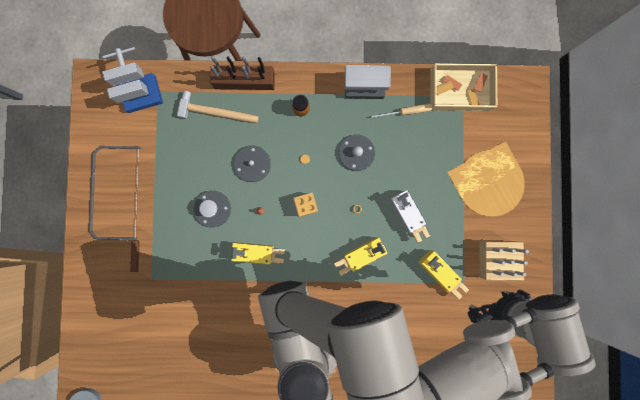

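Top view: the silver holder is at (408,215), pin end at the lower right (425,237). The yellow look-alikes are at (257,253), (362,256) and (442,272). Stands: domed ball at (356,152), small ball at (250,163) and flat mushroom head at (208,209). I choose the silver holder and the stand at (356,152), and check both in one crop.

```bash
cat > h.py <<'E'
import numpy as np
from workcell import optics
def world(n,u,v,d):   # pixel + depth -> world
    m=optics.camera_model(n); u,v,d=map(np.asarray,(u,v,d))
    p=np.stack([(u-m["K"][0,2])/m["K"][0,0]*d,(v-m["K"][1,2])/m["K"][1,1]*d,d],-1)
    return (p-m["t"])@m["R"]
def cloud(n,d):
    v,u=np.mgrid[:400,:640]; return world(n,u,v,d)
def ray(n,u,v):
    m=optics.camera_model(n); c=-m["R"].T@m["t"]; return c,world(n,u,v,1.)-c
def on_plane(n,u,v,z):
    c,q=ray(n,u,v); return c+q*(z-c[2])/q[2]
def two(a,b):  # midpoint of two rays [(cam,u,v)], and gap
    (c,p),(e,q)=ray(*a),ray(*b)
    s,t=np.linalg.lstsq(np.stack([p,-q],1),e-c,rcond=None)[0]
    return (c+p*s+e+q*t)/2, np.linalg.norm(c+p*s-e-q*t)
E
python3 - <<'E'
from h import *
import cv2
t=np.load("top0.npz");s=np.load("side0.npz")
def crop(a,u,v,w,h,k): return cv2.resize(a[v:v+h,u:u+w,::-1],None,fx=k,fy=k,interpolation=cv2.INTER_CUBIC)
A=crop(t["im"],375,180,66,66,6);B=crop(t["im"],323,119,66,66,6)
C=crop(s["im"],290,150,132,33,6); C=cv2.resize(C,(792,198))
cv2.imwrite("pics/crop0.png",np.vstack([np.hstack([A,B]),C]))
for n,q in(("top",t),("side",s)):
    P=cloud(n,q["d"]);
    if n=="top":
        for u,v in((356,152),(250,163),(208,209),(408,215)): print(n,u,v,P[v,u].round(3))
    else:
        for u,v in((317,179),(250,237),(378,180)): print(n,u,v,P[v,u].round(3))
E
```

```text
top 356 152 [ 0.637 -0.153  0.045]
top 250 163 [0.598 0.186 0.041]
top 208 209 [0.448 0.312 0.057]
top 408 215 [ 0.438 -0.318  0.051]
side 317 179 [ 0.628 -0.152  0.035]
side 250 237 [0.599 0.188 0.012]
side 378 180 [ 0.459 -0.281  0.039]
```

View pics/crop0.png

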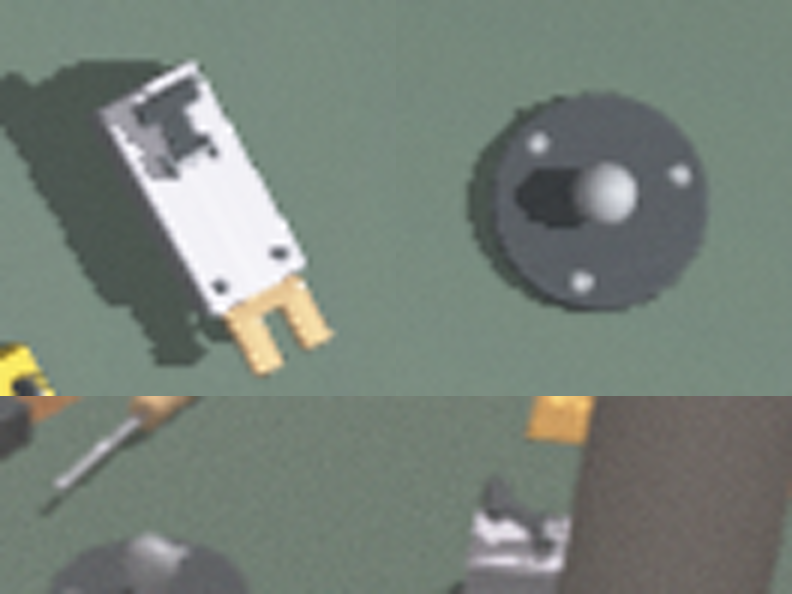

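The crop shows the silver holder upright, latch at its upper-left end (about px (400,198) in the full view) and pin at the lower right. The large ball is in the middle of its disc at about (356,151). In the side view the arm partly hides the holder. I'll measure both from depth and silhouettes.

```bash
cat > meas.py <<'E'
from h import *
import cv2
from scipy.optimize import least_squares
def holder(n,im,d,near,z0=0.0,rad=.09):
    P=cloud(n,d); f=im.astype(int); sat=f.max(2)-f.min(2)
    m=(np.hypot(*(P[...,:2]-near).transpose(2,0,1))<rad)&(P[...,2]>z0+.038)&(P[...,2]<z0+.057)&(sat<40)
    k,l,st,_=cv2.connectedComponentsWithStats(m.astype(np.uint8)); j=1+st[1:,4].argmax(); m=l==j
    zt=np.median(P[m][:,2])
    v,u=np.nonzero(m); q=on_plane(n,u[:,None]*1.,v[:,None]*1.,1.) if 0 else np.array([on_plane(n,a,b,z0+.048) for a,b in zip(u,v)])
    (c,s,a)=cv2.minAreaRect((q[:,:2]*1000).astype(np.float32))
    return np.array(c)/1000,s,a,zt,m
def sphere(P,c0,R=.017):
    s=least_squares(lambda c:np.linalg.norm(P-c,axis=1)-R,c0,loss="soft_l1",f_scale=.001); return s.x,np.abs(s.fun).mean()
def ball(n,d,near):
    P=cloud(n,d); m=(np.hypot(*(P[...,:2]-near).transpose(2,0,1))<.035)&(P[...,2]>.020)
    return sphere(P[m],[*near,.03]),m
E
python3 - <<'E'
from meas import *
D={n:np.load(n+"0.npz") for n in("top","side")}
print("holder top",holder("top",D["top"]["im"],D["top"]["d"],[.438,-.318])[:4])
c={}
for n in D:
    s,m=ball(n,D[n]["d"],[.632,-.152]); v,u=np.nonzero(m)
    (cu,cv),rr=cv2.minEnclosingCircle(np.stack([u,v],1).astype(np.float32)); c[n]=(n,cu,cv)
    print(n,s,m.sum(),(cu,cv,rr), u.mean(),v.mean())
    P=cloud(n,D[n]["d"]); k=(np.hypot(*(P[...,:2]-[.632,-.152]).transpose(2,0,1))<.06)&(P[...,2]>.006)&(P[...,2]<.018)
    v,u=np.nonzero(k); e=cv2.minEnclosingCircle((P[k][:,:2]*1000).astype(np.float32)); print(" disc",e,P[k][:,2].mean())
print(two(c["top"],c["side"]))
E
```

```text
holder top (array([ 0.45130811, -0.32041934]), (124.96954345703125, 57.779232025146484), 29.72406578063965, np.float64(0.04927265265983463))
top (array([ 0.64361348, -0.15863298,  0.03346807]), np.float64(0.0015825781657267432)) 87 (355.0, 154.5, 9.60478687286377) 357.44827586206895 150.82758620689654
 disc ((632.6474609375, -152.2692413330078), 59.472774505615234) 0.012820105755713114
side (array([ 0.64286569, -0.15642055,  0.03103498]), np.float64(0.0015989685689833093)) 71 (314.6739196777344, 177.8913116455078, 4.721537113189697) 314.77464788732397 177.8732394366197
 disc ((634.5519409179688, -152.0581512451172), 59.569610595703125) 0.010569423357233815
(array([ 0.63226581, -0.14853251,  0.03952234]), np.float64(0.004968166539851653))
```

```bash
cat >> meas.py <<'E'
def big(m):
    k,l,st,_=cv2.connectedComponentsWithStats(m.astype(np.uint8)); return l==1+st[1:,4].argmax()
def disc(n,d,near):
    P=cloud(n,d); m=big(cv2.morphologyEx(((np.hypot(*(P[...,:2]-near).transpose(2,0,1))<.085)&(P[...,2]>.006)&(P[...,2]<.06)).astype(np.uint8),cv2.MORPH_OPEN,np.ones((3,3))))
    c=max(cv2.findContours(m.astype(np.uint8),0,1)[0],key=len)[:,0]
    q=np.array([on_plane(n,a,b,.012)[:2] for a,b in c])
    s=least_squares(lambda p:np.hypot(*(q-p[:2]).T)-p[2],[*near,.06],loss="soft_l1",f_scale=.002)
    return s.x,m
E
python3 - <<'E'
from meas import *
c={}
for n in("top","side"):
    D=np.load(n+"0.npz"); im,d=D["im"],D["d"]
    x,m=disc(n,d,[.632,-.152]); print(n,"disc",x,m.sum())
    P=cloud(n,d); b=big(m&(np.hypot(*(P[...,:2]-x[:2]).transpose(2,0,1))<.032)&(P[...,2]>.022))
    v,u=np.nonzero(b); e=cv2.minEnclosingCircle(np.stack([u,v],1).astype(np.float32)); print("ball",e,b.sum(),sphere(P[b],[*x[:2],.03]),"maxz",P[b][:,2].max())
    g=im.mean(2); u0,v0=int(u.mean()),int(v.mean()); print(g[v0-8:v0+9,u0-9:u0+10].astype(int)); c[n]=(n,*e[0])
print(two(c["top"],c["side"]))
E
```

```text
top disc [ 0.64394918 -0.15806877  0.05728201] 985
ball ((357.5869445800781, 150.80435180664062), 5.228796482086182) 86 (array([ 0.64368697, -0.15868991,  0.03348938]), np.float64(0.0012720285911554901)) maxz 0.0526120823855061
[[129  96  95  96  95  95  95  96  95  93  96  96  93  96  94  93  98  94
   96]
 [119  96  99  95  98  96  97  97  96  96  95  95  96  96  95  97  98  95
   98]
 [102  96  97  94  94  94  95  94  96  96  96  97  96  94  97  98  98  97
   97]
 [ 96  94  96  96  97  95  97  96  96  96  95  96  96  97  97  97  95  96
   96]
 [ 95  93  93  96  95  95  94  95 108 132 138 128 114  94  97  96  97  95
   96]
 [ 66  66  68  66  66  76  98 111 132 153 167 175 171 135  95  96  96  94
   95]
 [ 60  58  60  61  64  83 104 123 148 166 183 196 202 184 126  95  95  99
   98]
 [ 60  59  59  56  71  91 111 133 156 176 193 204 213 213 178  99  97  96
   94]
 [ 60  58  56  61  76  97 115 139 160 185 205 218 223 222 192 108  99  96
   95]
 [ 58  57  57  57  74 101 114 138 163 186 202 218 225 223 191 112  97  96
   95]
 [ 59  61  59  56  73 100 109 131 158 178 195 206 215 214 183 
[... 1498 characters left out ...]
16 122 127 124 130 136 142 124 101 100  99
   96]
 [ 96  96  99  99 101 100 107 116 115 120 117 118 122 124 111  99  98  99
   96]
 [100  96  98  97 101 101 107 111 114 113 115 113 112 106  99  96  96  97
  100]
 [100  96 100  99  98  99 100 104 108 111 108 107 105 100 100  97  98  98
  100]
 [ 99  96  94  94  93  86  79  97 110 109 106 105 103  97  98  99  97  99
  100]
 [ 99  96  85  71  72  70  76  91 108 107 112 106 104 100  99  99 100  97
  101]
 [ 93  81  69  65  68  65  70  77  81  87  90  95  95  97  96 101  93  98
   99]
 [ 74  68  70  72  72  69  65  67  72  73  85  94  96  96  91  97  96  97
  102]]
(array([ 0.64476553, -0.15904032,  0.02914654]), np.float64(0.001078954214505616))
```

Ball centre: the two-view rays and both sphere fits agree on about (0.644, -0.158, 0.031), close to the expected 0.032. Holder: top-face centre (0.451, -0.320), yaw 0.519, 125 x 58 mm, top at 0.049 (expected 0.048). These hold up, so I'll go above the holder and check from there.

```bash
cat >> h.py <<'E'
from scipy.spatial.transform import Rotation as Ro
def down(yaw): return (Ro.from_euler("z",yaw)*Ro.from_euler("x",np.pi)).as_quat()
E
python3 - <<'E'
from meas import *
from workcell import r
j0=np.array(r.read_state()["joint_positions"])
for y in(.519,.519-np.pi):
    for p in((.451,-.320,.04),(.644,-.158,.06),(.644+.055*np.cos(.519),-.158+.055*np.sin(.519),.1)): 
        s=r.solve_ik(p,down(y)); print(y,None if s is None else np.round(s,2))
from scipy.spatial.transform import Rotation as Ro
y=min((.519,.519-np.pi),key=lambda y:abs(r.solve_ik((.451,-.320,.2),down(y))[5]-j0[5]))
r.reach((.451,-.320,.2),down(y)); st=r.read_state(); print(y,st["time_s"],st["eef_pos"],st["contact_force"])
ims=[]
for n in("side","top"):
    im,d=optics.get_image(n); np.savez(n+"1.npz",im=im,d=d); ims.append(im)
a=cv2.resize(ims[0][120:240,280:480],None,fx=4,fy=4)[:,:,::-1]; cv2.imwrite("pics/side1.png",a)
E
```

```text
0.519 [-0.76  0.65  1.69 -0.    0.8   0.3 ]
0.519 [-0.36  0.78  1.33 -0.    1.03  0.7 ]
0.519 [-0.3   0.81  1.15 -0.    1.19  0.76]
-2.622592653589793 [-0.76  0.65  1.69 -0.    0.8  -2.85]
-2.622592653589793 [-0.36  0.78  1.33  0.    1.03 -2.45]
-2.622592653589793 [-0.3   0.81  1.15  0.    1.19 -2.39]
0.519 1.2333 [ 0.45049185 -0.32089212  0.2002394 ] [-0.41243117 -0.34299491 -0.17140521]
```

View pics/side1.png

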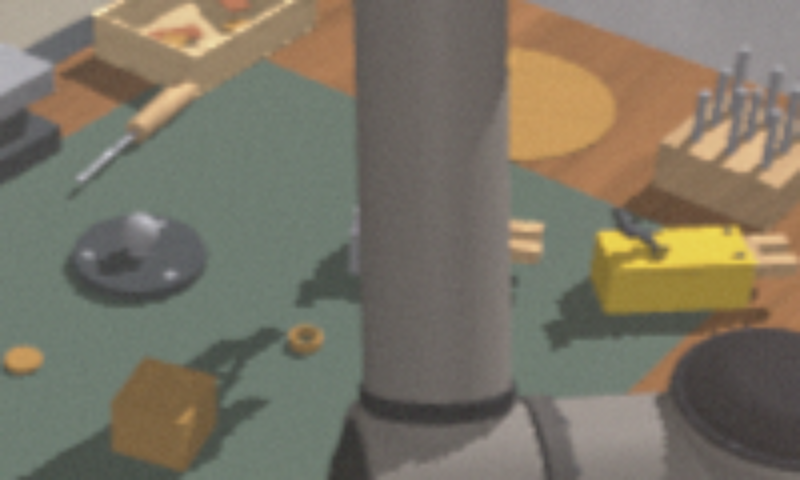

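The arm covers the holder in the side view (only the pin at crop (525,240) shows). The stand is clear. Swinging joint 1 aside takes about a second, so I'll do that and measure the holder in both views.

Run:
```python
from meas import *
from workcell import r
j=np.array(r.read_state()["joint_positions"]); j[0]+=1.1; r.movej(j)
for n in("side","top"):
    im,d=optics.get_image(n); np.savez(n+"2.npz",im=im,d=d)
    c,s,a,zt,m=holder(n,im,d,[.451,-.320]); v,u=np.nonzero(m); print(n,c,s,a,zt,m.sum(),u.min(),u.max(),v.min(),v.max())
    if n=="side": cv2.imwrite("pics/side2.png",cv2.resize(im[130:230,330:490],None,fx=5,fy=5)[:,:,::-1])
    P=cloud(n,d); k=(np.hypot(*(P[...,:2]-[.451,-.32]).transpose(2,0,1))<.1)&(P[...,2]>.06)&(P[...,2]<.1)
    if k.any(): print(" lever hi pts",P[k].mean(0).round(4),P[k][:,2].max(),k.sum())
print(r.read_state()["time_s"])
```

```text
side [ 0.47437366 -0.29002008] (53.86102294921875, 61.69541931152344) 29.059476852416992 0.04591580462335457 115 368 383 170 181
 lever hi pts [ 0.4885 -0.2944  0.0703] 0.07842763679140859 46
top [ 0.45120569 -0.32018762] (124.936279296875, 58.247108459472656) 29.60929298400879 0.04943613070909236 609 391 425 190 232
 lever hi pts [ 0.4873 -0.3004  0.0718] 0.08371858298376017 97
3.5083
```

View pics/side2.png

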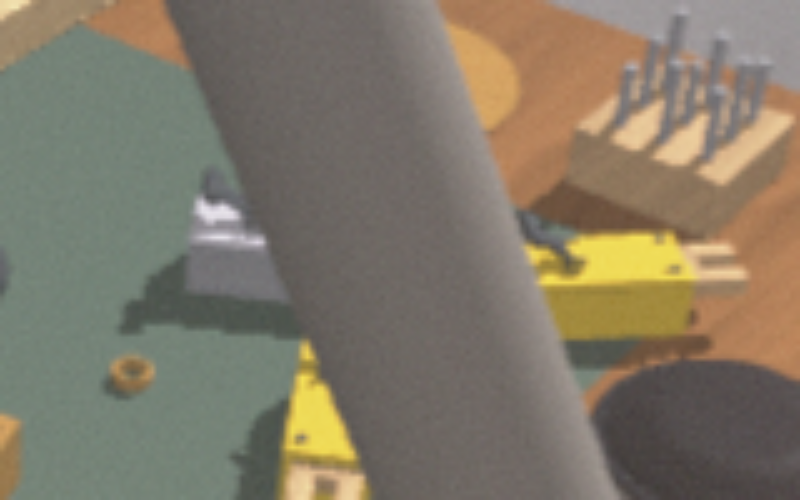

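The visible latch end has top 0.046–0.049 in both views and the lever is raised (about 0.08 high), which matches. Before gripping I'll check one shared corner by two rays. Then grasp and lift.

Run:
```python
from meas import *
from workcell import r, command_gripper
print("corner",two(("top",392.2,198.3),("side",368,177)),"want ~ .491 -.265 .048")
yaw=.518; q=down(yaw); p=np.array([.4515,-.321,.039])
j=np.array(r.read_state()["joint_positions"])
r.reach(p+[0,0,.10],q)
print("hit",r.move_straight(p,q,.15,max_force=12)); s=r.read_state(); print(s["eef_pos"],s["contact_force"])
command_gripper(.045,60); s=r.read_state(); print("grip",s["grip_width"],s["grip_force"],s["eef_pos"])
if .05<s["grip_width"]<.062:
    r.move_straight(p+[0,0,.13],q,.15); s=r.read_state(); print("lift",s["grip_width"],s["grip_force"],s["contact_force"],s["torque"])
print(s["time_s"])
```

```text
corner (array([ 0.49178112, -0.26870857,  0.04374834]), np.float64(0.0023780641023785115)) want ~ .491 -.265 .048
hit False
[ 0.45207819 -0.32124203  0.03971383] [-1.02160266 -0.51722892  0.6102629 ]
grip 0.055390275830929786 66.09646618366241 [ 0.45173132 -0.32106259  0.04017284]
lift 0.05464871634390639 64.62735503911972 [-0.19633588 -0.70495147 -3.95527772] [ 0.01698045  0.023974   -0.00191873]
7.8083
```

Grasped: width 55 mm, weight 4 N felt. Next I'll move above the ball and look before lowering.

Run:
```python
from meas import *
from workcell import r
q=down(.518); r.reach((.6437,-.1585,.17),q); r.move_straight((.6437,-.1585,.125),q,.15)
s=r.read_state(); print(s["time_s"],s["eef_pos"],s["grip_width"],s["contact_force"])
ims=[]
for n in("side","top"):
    im,d=optics.get_image(n); np.savez(n+"3.npz",im=im,d=d); ims.append(im)
A=cv2.resize(ims[0][110:210,260:380],(480,400)); B=cv2.resize(ims[1][110:190,316:396],(320,320)); B=np.vstack([B,np.zeros((80,320,3),np.uint8)])
cv2.imwrite("pics/hover.png",np.hstack([A,B])[:,:,::-1])
```

```text
9.25 [ 0.64320531 -0.15974901  0.12522368] 0.055037504547515596 [-0.26094154  0.17532156 -4.38447048]
```

View pics/hover.png

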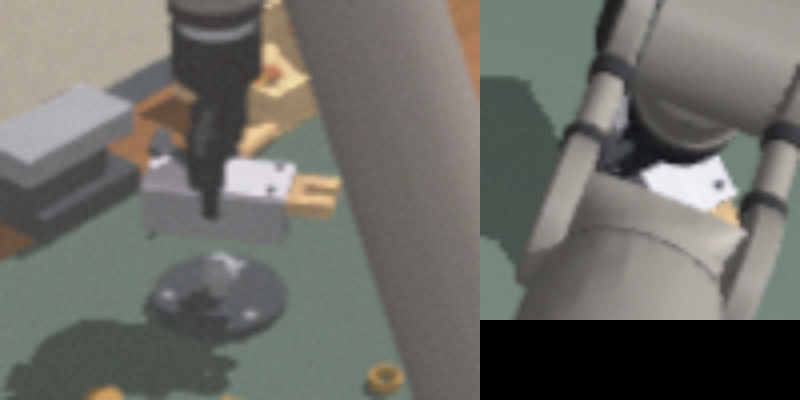

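The hover view shows the holder level in the grip, lever raised at crop (165,145), ball directly below at crop (222,272). The front lower corners are at crop (145,232) and (287,243). I'll cast those onto the underside plane to check the block centre against the ball.

Run:
```python
from meas import *
a=on_plane("side",296.25,168,.085);b=on_plane("side",331.75,170.75,.085)
d=(a-b)[:2]; L=np.linalg.norm(d); d/=L; nrm=np.array([d[1],-d[0]]); print(a,b,L,np.arctan2(*d[::-1]),"centre",(a+b)[:2]/2+.028*nrm)
# face of the block by depth: grey, on plane facing camera
D=np.load("side3.npz");P=cloud("side",D["d"]); ex=np.array([np.cos(.518),np.sin(.518)]);ey=np.array([-ex[1],ex[0]])
q=P[...,:2]-[.6432,-.1597]; m=(P[...,2]>.088)&(P[...,2]<.14)&(abs(q@ey)<.036)&(abs(q@ex)<.075)
f=D["im"].astype(int); m&=(f.max(2)-f.min(2)<30)
m=big(m); x=(q@ex)[m]; print("x range",np.percentile(x,[1,3,50,97,99]),"y max",np.percentile((q@ey)[m],[90,97]),m.sum())
for n in("side2.npz","side1.npz","side0.npz"):
    s,m=ball("side",np.load(n)["d"],[.6437,-.158]); print("ball side",s)
```

```text
[ 0.67754079 -0.10207652  0.085     ] [ 0.57414308 -0.16855351  0.085     ] 0.12292386639602283 0.571385639986427 centre [ 0.64098428 -0.15886728]
x range [-0.06124696 -0.05931479 -0.01313487  0.05856116  0.06136387] y max [0.03089819 0.03353061] 571
ball side (array([ 0.64344878, -0.15601271,  0.03054769]), np.float64(0.0017275958193812403))
ball side (array([ 0.6425831 , -0.15639283,  0.03049843]), np.float64(0.0019871856337690535))
ball side (array([ 0.64286569, -0.15642055,  0.03103498]), np.float64(0.0015989686777136594))
```

Holder and tool agree to within 2 mm, and the ball is at about (0.643, -0.158). I'll lower gently with a force stop.

Run:
```python
from meas import *
from workcell import r
q=down(.518); c=np.array([.6437,-.1576])
r.move_straight((*c,.125),q,.1)
print(r.move_straight((*c,.060),q,.05,max_force=8)); s=r.read_state(); print(s["time_s"],s["eef_pos"],s["contact_force"])
if s["eef_pos"][2]<.064:
    print(r.move_straight((*c,.048),q,.02,max_force=8)); s=r.read_state(); print(s["time_s"],s["eef_pos"],s["contact_force"],s["torque"])
```

```text
False
11.05 [ 0.64394766 -0.15767961  0.0604415 ] [-0.04904996  0.31622344 -3.87216403]
True
11.5 [ 0.64382053 -0.15768211  0.05221935] [ 0.69359916 -0.81172551  4.57608062] [ 0.04807396 -0.00013931  0.03329148]
```

TCP stopped at 0.0522, exactly the predicted seated height. Release, back off and look.

Run:
```python
from meas import *
from workcell import r, command_gripper
q=down(.518); s=r.read_state()["eef_pos"]
command_gripper(.085); r.hold(.3); r.move_straight((s[0],s[1],.16),q,.2)
command_gripper(0.0,20)
e=np.array([np.cos(.518),np.sin(.518)]); c=np.array([.6438,-.1578])+.054*e
r.reach((*c,.16),q)
s=r.read_state(); print(s["time_s"],s["eef_pos"],s["grip_width"],s["contact_force"])
im,d=optics.get_image("side"); np.savez("side4.npz",im=im,d=d)
cv2.imwrite("pics/seated.png",cv2.resize(im[110:210,260:380],None,fx=5,fy=5)[:,:,::-1])
P=cloud("side",d); ey=np.array([-e[1],e[0]]); g=P[...,:2]-[.6438,-.1578]; f=im.astype(int)
m=big((abs(g@ey)<.034)&(abs(g@e)<.07)&(P[...,2]>.054)&(P[...,2]<.066)&(f.max(2)-f.min(2)<30)); print("top z",np.median(P[m][:,2]),m.sum(),"want .060", np.percentile((g@e)[m],[2,98]))
```

```text
14.0083 [ 0.69130284 -0.13013487  0.15947611] -0.00014010460896818198 [-0.40187673 -0.81562745  0.65510614]
top z 0.05870666364453903 304 want .060 [-0.05980508  0.0593637 ]
```

View pics/seated.png

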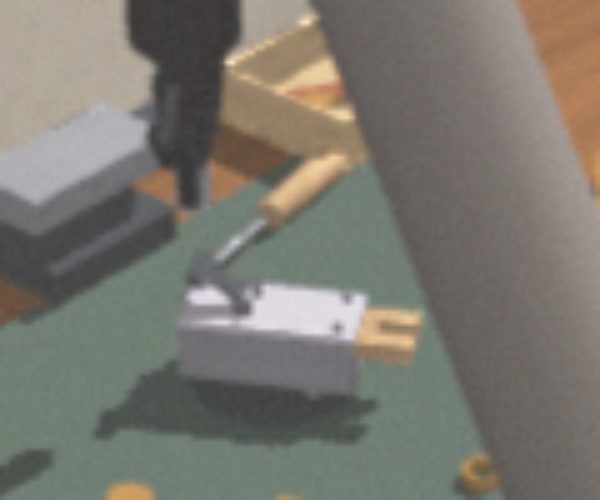

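The holder sits flat on the disc: top at 0.059, expected 0.060. The lever is still raised, with its pad at crop (205,268) directly below the closed fingers at (195,200). Now I'll press it.

Run:
```python
from meas import *
from workcell import r
q=down(.518); e=np.array([np.cos(.518),np.sin(.518)]); c=np.array([.6438,-.1578])+.054*e
h=r.move_straight((*c,.088),q,.04,max_force=14); s=r.read_state(); print(h,s["time_s"],s["eef_pos"],s["contact_force"],"want z ~.0945")
```

```text
True 15.55 [ 0.69083398 -0.1311331   0.09437858] [-1.77085464  0.8178214   6.7219306 ] want z ~.0945
```

Run:
```python
from meas import *
from workcell import r
q=down(.518); e=np.array([np.cos(.518),np.sin(.518)]); c=np.array([.6438,-.1578])
p=r.read_state()["eef_pos"]; r.move_straight((p[0],p[1],.2),q,.15)
im,d=optics.get_image("side")
cv2.imwrite("pics/pressed.png",cv2.resize(im[110:210,260:380],None,fx=5,fy=5)[:,:,::-1])
P=cloud("side",d); ey=np.array([-e[1],e[0]]); g=P[...,:2]-c; f=im.astype(int)
m=(abs(g@ey)<.034)&(abs(g@e)<.07)&(P[...,2]>.054)&(P[...,2]<.12)
k=m&(g@e>.03)&(f.mean(2)<110); print("pad z",np.percentile(P[k][:,2],[50,90,98]),k.sum(),"want <= ~.0695")
t=m&(P[...,2]<.066)&(f.mean(2)>120); print("top z",np.median(P[t][:,2]),np.percentile((g@e)[t],[2,98]),r.read_state()["time_s"])
```

```text
pad z [0.06695371 0.07143311 0.07252904] 39 want <= ~.0695
top z 0.058209521330549005 [-0.06004054  0.05455997] 16.4583
```

View pics/pressed.png

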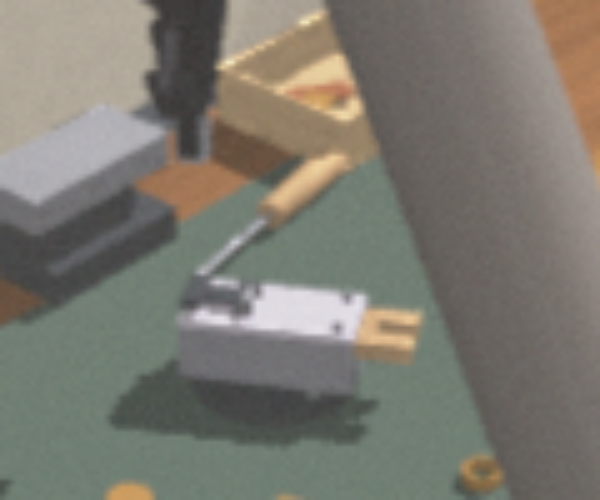

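The lever now lies level on the block: pad at crop (215,292), measured height about 0.067–0.072 against 0.0695 nominal. The press stopped at 0.0944, as predicted, at far more force than the lever needs to move. The holder stayed seated and the robot is clear, so I'll hand in.

```bash
python3 -c "
from workcell import r
r.hold(.3); print(r.finish_job())"
```

```text
the job is handed in; nothing more can be done
None
```

The silver holder sits flat on the large-ball stand with its latch pressed down to its stop and the robot clear; I handed the job in at about 17 s of the 48 s allowed, and no verdict came back.

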